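# Lift a filter cell's split retaining ring with a hook pick

## Robot

A 6-joint arm with a two-finger parallel gripper is mounted at the origin on a cart in front of the work surface, level with it; the furniture and walls round the work are solid. World frame = base frame: x ahead of the robot, y to its left, z up, the work surface at z = 0. Lengths are in mm, angles in degrees, forces in N, time in s.
With the tool pointing down it reaches from about 275 to 850 mm from the base axis. Payload 5.2 kg.
Tool frame: the origin (TCP) lies at the centre of the arm's flange, where the gripper is bolted on; the fingertips stand 173 mm ahead of it and the grasp point (between the pads) lies 155 mm ahead of it; x points along the fingers, z is the direction in which the jaws open and shut, and the axes are right-handed (so a half turn about x gives the same grasp; the last joint's range is limited). The gripper opens to 85 mm and grips with 20 to 120 N. Pads are 22 mm wide; open, the fingers measure 114 mm over their backs; the gripper's body (76 mm by 85 mm) begins 54 mm behind the grasp point. The pads swing forward as they close: fully open they stand 13 mm farther back than shut.
Start: joints at [-82.036, 14.817, 87.949, -0, 77.235, -11.62], TCP at [184.372, -518.183, 404.71] pointing down, gripper open.
Joint ranges: [-179.93, 179.93], [-52.35, 119.4], [10.71, 147.94], [-69.91, 249.91], [12.55, 155.21], [-178.61, 178.61]. Speed limits (degrees/s): [147.25, 147.25, 180, 180, 180, 180].

## Interface

Orientations are given as a 3x3 rotation matrix whose columns are the frame's x, y, z axes.
In Python, from plant import telemetry, viewer, env gives the robot as it stands.
- The arm moves only by the tool send_rows, never from a script. Its argument "moves" is a list of rows, each a list of 5 numbers: the shift along the tool's x, y, z in mm, then the turn about the tool's x in degrees, then the gripper's target within -1 to 1 (fully open at 1, half-way at 0, shut at -1). In form: [[dx, dy, dz, twist, grip], ...]. A call has 1 to 20 rows; each row shifts and turns the commanded pose from where the row before left it, along the tool's axes as they then stand; what a row does not reach is not made up. A row lasts 1/8 s, in which the tool goes at most 62.5 mm and 10.7 degrees, less where a joint would pass 70% of its speed; a pose out of reach is approached as far as the arm can. A call is refused whole if a number of a shift passes 62.5 or a number of a turn 10.7, either way. A call with a gripper value outside its range is refused whole. The fingers move at their own pace and stop on an object; "squeeze" is the grip in N (left out, the last holds). Time passes only in rows, so rows that do not move let the fingers close. It gives the time, the measured TCP pose, the force and the opening at its end, in the units of the state.
- telemetry.state(): the state, without advancing time (a new reading comes with each control period).
- viewer.camera(name): name is "side" or "top" or "wrist"; returns (picture, depth): 480x640x3 uint8, red, green, blue; 480x640 float32, mm along the optical axis (not along the pixel's ray), 0 where there is no reading.
- viewer.get_calibration(name): a dict with "vfov" (degrees; the focal length in pixels is half the picture's height over the tangent of half this angle, whatever the lens; pixels are square), "cx", "cy" (the principal point, pixels), "dist" ([k1, k2, p1, p2, k3] as OpenCV has them; the pictures are not rectified), "R" (3x3) and "t" (3): a world point X has camera coordinates R X + t; the wrist camera has in their place "tool_from_camera" (4x4, takes a point from camera to tool coordinates, whose origin is the TCP and whose axes are the tool frame's). Camera axes: x right, y down, z forward; pixel columns grow to the right and rows downward; lengths in mm; the calibration is good to about 2 mm. A picture is of the moment at which its call begins: read the wrist's pose just before it. get_calibration takes no time and is no camera call.
- env.finish_job(): hands the job in, once; it reports no verdict.
The state is a dict: "time_s": time; "joints": joint angles; "joint_vel": joint speeds; "tau": joint torques, N m; "tool_pos": TCP position; "tool_rot": TCP orientation; "contact_force": force on the tool from outside, world axes, zero at the start; "moment": the same for the moment, N m; "gripper_width": finger opening in mm.
Only numpy, scipy, OpenCV 4.12 (cv2) and the standard library are available. Lean on these libraries where they do the work, as an engineer would, in place of code of your own. Each camera call takes 0.05 s, during which the arm holds its last target.

## Task

Take the hook pick out of its stand, slide its tip under the free end of the split retaining ring in the slot of the round filter cell, and lift the ring out of its groove until it stands up about 60 degrees by itself; then put the pick back upright in its stand, collar down on the stand, and let go. Feel for the ledge in the slot, for the ring lies at a different depth each time, and work gently: never put more than 20 N on the cell. Only the pick may touch the cell, and the other things on the table stay where they are.

Things in the scene. Friction and masses are not known exactly. Their poses are not given: they have to be found in the camera images.
- cell: Fixed round filter cell: aluminium flange 92 mm wide, 12 high; on it a black wall (radius 35 inside, 41 outside, top 46 above the table) round a green filter and a steel split ring. Origin: centre of the flange's underside, z up. The wall's one slot, 22 mm wide, is at its own -x side. All lengths for the cell, ring and slot are mm in this frame.
- slot (a point): Point at x -53, y -2, height 46 of the cell, over the outer part of the slot's flat aluminium ledge (x -60 to -26, y -10 to +10), the way in for the pick's tip. The ledge's top lies 15 to 33 above the table: this depth changes from start to start, is not measured and must be felt or seen. The ring's underside is always 4 above the ledge's top. Axes as the cell's.
- groove (a point): Point on the cell's axis, height 46. The ring is 5 mm round wire, mean radius 28 about this axis. Its free end, at x -28, is a square lug (x -30.8 to -25.2, y -5 to +3, 5 high); from it the wire runs to -y (gap on +y). Two brass spring balls at x 0, y +33 and -33 overhang it: lifting the free end takes about 8 to 14 N until it snaps past them (within about 0.2 rad), then about 4 N.
- ring (a joint): Lift angle of the split ring, rad: 0 lying in its groove, grows as the free end rises, stop at 1.35. It turns on a pin along the cell's y at x +30, 6.5 mm above the ledge's top (mid-wire), so the free end, 58 mm from the pin, moves up and toward the pin on an arc. Hinge friction keeps the ring where it is left.
- pick: Loose hook pick, 60 g, upright in its stand. Origin: on the shank's axis at the foot's underside; z up along the handle; the foot points to +x. Heights over the origin, mm: foot (the tip) 0 to 2.5, x -3 to +14, 7 wide; shank 6x6, 0 to 40; black collar 40x30 (x -17 to +23), 40 to 45; orange square handle 14x14, 45 to 101, its flats square to the pick's x and y.
- stand: Fixed aluminium block 64x52x48 mm (x, y, z) with a rectangular well 23 x 14 mm (x, y), 43 deep, in the middle of its top. Origin: centre of its underside. The pick hangs in the well on its collar, foot to the stand's +x; there the pick's origin is at about x -5.5, y 0, z +8 mm in the stand's frame.
- cal_box: Bystander: flat blue box 50x50x13 mm, origin at the centre of its underside; not to be moved.
- tip_box_0: Bystander: flat black box 45x62x16 mm, origin at the centre of its underside; not to be moved.
- kapton_roll: Bystander: amber tape roll 60 mm across, 16 mm high, lying flat, origin at the centre of its underside; not to be moved.
There are look-alikes about, which are no part of the job. What is shaped like the pick but pink or white is not meant.

How it is judged (in metres and radians):
On the way, in this order (a step that is already met when the one before it is completed fails the run):
1. the pick is out of its stand (z of pick in the frame of stand above 0.06 m and value of joint ring below 0.1 rad), for 0.1 s.
2. the ring is lifted out of its groove to 45 degrees or more with the pick (value of joint ring above 0.79 rad and contact force between pick and cell above 0.3 N), for 0.1 s.
At the end, for the whole second after the job is handed in: the ring stands raised by 45 degrees or more (0.79 rad), and the pick hangs at rest in the stand's well on its collar, upright within 0.1 rad (origin 4 to 12 mm above the stand's underside) (value of joint ring above 0.79 rad and z of pick in the frame of stand between 0.004 and 0.012 m and x of pick in the frame of stand between -0.014 and 0.003 m and y of pick in the frame of stand between -0.008 and 0.008 m and angle between pick's own z axis and vertical below 0.1 rad and linear speed of pick below 0.02 m/s); the robot touches nothing.
It fails at once if the pick put more than 20 N on the cell or its ring (contact force between pick and cell above 20 N).
It fails at once if the robot itself touched the cell or its ring (contact force between any of the fingers, the arm and cell above 0.5 N).
It fails at once if a bystander was moved by more than 15 mm (distance of any of cal_box, tip_box_0, kapton_roll from where it was at the start of the episode above 0.015 m).
It also fails if it takes over 51 s, if anything falls off the work surface, if the arm or the gripper's body presses on something with over 40 N, if the wrist force passes 120 N, or if a joint passes its speed limit or range.

## Working session

There is one attempt and no reset: what is moved stays moved. The work goes in short steps, Python scripts to look and compute and a tool call to move; the robot and the scene stay as the last step left them, time stands still between calls to the robot, and variables do not carry over. Pictures are saved under pics/ and viewed, and the job is handed in when it is done.

Besides the shell and the picture viewer there is one more tool, called after "Emit:" as name(argument=value, ...), one argument or row to a line, values as JSON. send_rows: Moves the arm, as the interface text tells. Its arguments: {"type":"object","properties":{"moves":{"type":"array"},"squeeze":{"type":"number"}},"required":["moves"]}

```bash
ls; mkdir -p pics; python3 - <<'E'
from plant import telemetry, viewer, env
import cv2,json,numpy as np
s=telemetry.state();print(s)
for n in ["side","top","wrist"]:
    p,d=viewer.camera(n); cv2.imwrite(f"pics/{n}0.png",p[:,:,::-1]); np.save(f"pics/{n}0.npy",d)
    print(n,viewer.get_calibration(n), (d>0).mean())
E
```

```text
pics
{'time_s': 0.0, 'joints': array([-8.20347385e+01,  1.48601769e+01,  8.80095251e+01, -1.28270782e-03,
        7.72348165e+01, -1.16191550e+01]), 'joint_vel': array([-0.06102367,  0.06954377, -0.03666651, -0.03244474, -0.01186515,
        0.10301818]), 'tau': array([-1.29852007e-03, -4.46039271e+01, -2.90571356e+01, -5.44372197e-04,
        1.15816039e-02,  1.01350847e-05]), 'tool_pos': array([ 184.35063617, -517.96660702,  403.87665802]), 'tool_rot': array([[-2.74406464e-04,  9.42147038e-01,  3.35199766e-01],
       [ 1.80356570e-03,  3.35199700e-01, -9.42145375e-01],
       [-9.99998336e-01,  3.46024019e-04, -1.79120504e-03]]), 'contact_force': array([ 0.0673466 , -0.00815476, -0.30870391]), 'moment': array([0.03885901, 0.00562844, 0.00550406]), 'gripper_width': 85.46162321452952}
side {'vfov': 56.154349384361446, 'cx': 317.4496275428273, 'cy': 238.59347046142145, 'dist': array([-0.01560461,  0.        ,  0.        ,  0.        ,  0.        ]), 'R': array([[-0.99920044,  0.03566678,  0.01806551],
       [ 0.00395322,  0.53777522, -0.84307899],
       [-0.03978509, -0.84233348, -
[... 334 characters left out ...]
.01469231, -0.10828274],
       [ 0.1080889 ,  0.01340342, -0.99405087]]), 't': array([ -30.00404388,  492.28731428, 1260.54341382])} 0.9959602864583333
wrist {'vfov': 65.9060205817639, 'cx': 318.50101253708755, 'cy': 238.24212283191352, 'dist': array([-0.07043668,  0.        ,  0.        ,  0.        ,  0.        ]), 'tool_from_camera': array([[ 7.60137186e-04, -3.16872580e-01,  9.48467812e-01,
         3.16605304e+01],
       [ 4.69963260e-04, -9.48467868e-01, -3.16872975e-01,
         8.05248381e+01],
       [ 9.99999601e-01,  6.86611956e-04, -5.72047225e-04,
         3.56835522e-01],
       [ 0.00000000e+00,  0.00000000e+00,  0.00000000e+00,
         1.00000000e+00]])} 0.9960286458333333
```

View pics/top0.png

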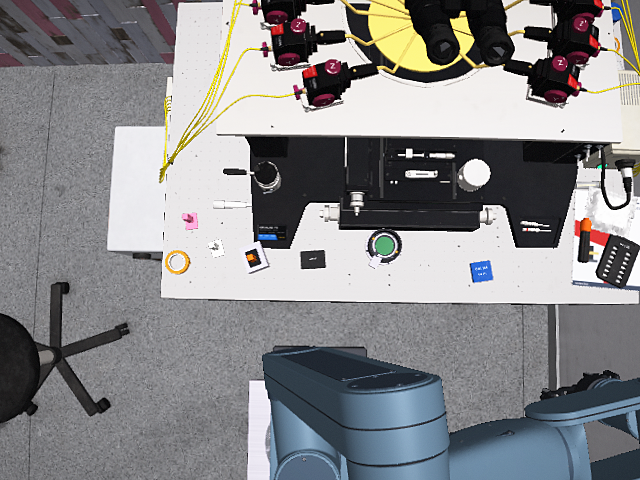

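View pics/side0.png

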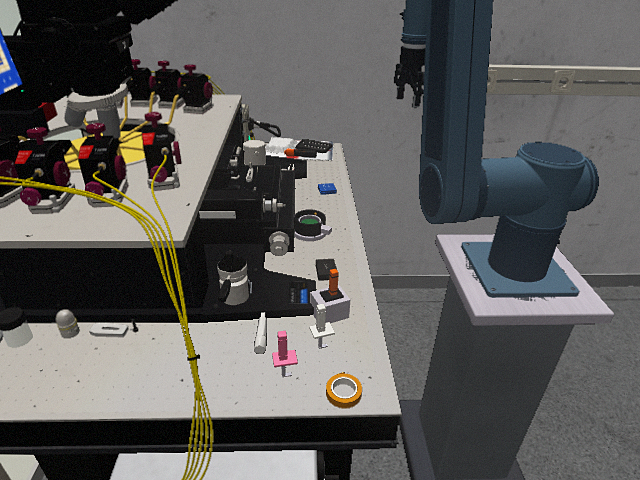

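View pics/wrist0.png

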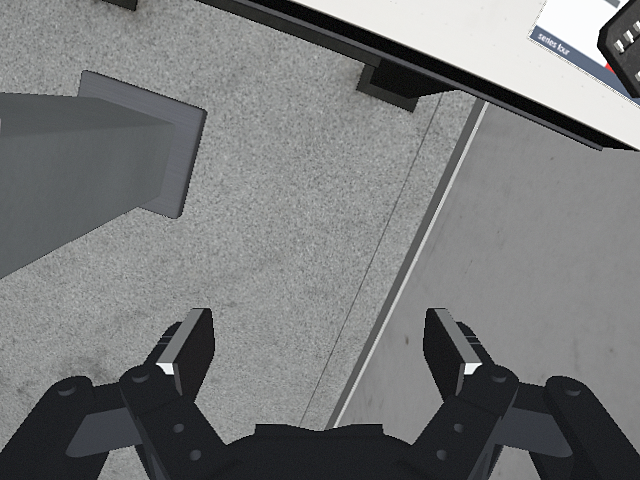

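```bash
cat > h.py <<'E'
from plant import telemetry, viewer, env
import cv2,numpy as np
def K(c,h=480):
    f=h/2/np.tan(np.radians(c['vfov']/2)); return np.array([[f,0,c['cx']],[0,f,c['cy']],[0,0,1.]])
def pose(n,s=None):
    c=viewer.get_calibration(n)
    if n!='wrist': return c,c['R'],c['t']
    T=np.eye(4);T[:3,:3]=s['tool_rot'];T[:3,3]=s['tool_pos']
    W=np.linalg.inv(T@c['tool_from_camera']); return c,W[:3,:3],W[:3,3]
def ray(n,uv,s=None):
    c,R,t=pose(n,s)
    q=cv2.undistortPoints(np.array(uv,float).reshape(-1,1,2),K(c),c['dist']).reshape(-1,2)
    d=np.c_[q,np.ones(len(q))]
    return -R.T@t, d@R   # origin, world dirs (depth-scaled)
def onz(n,uv,z,s=None):
    o,d=ray(n,uv,s); return o+d*((z-o[2])/d[:,2])[:,None]
def dep(n,uv,D,s=None):
    o,d=ray(n,uv,s); uv=np.array(uv).reshape(-1,2)
    return o+d*np.array([D[int(round(v)),int(round(u))] for u,v in uv])[:,None]
def proj(n,X,s=None):
    c,R,t=pose(n,s); return cv2.projectPoints(np.array(X,float).reshape(-1,1,3),cv2.Rodrigues(R)[0],t,K(c),c['dist'])[0].reshape(-1,2)
E
python3 - <<'E'
from h import *
p=cv2.imread("pics/top0.png");D=np.load("pics/top0.npy")
pts={'pick':(253,257),'cell':(384,246),'tip_box':(313,259),'cal':(481,271),'kap':(177,262),'pink':(190,219),'shelf':(400,115),'stage':(265,175),'knob':(355,200),'darkbase':(300,180),'edge':(400,298)}
for k,v in pts.items(): print(k,dep('top',v,D).round(0))
c=p[205:305,150:420]; cv2.imwrite("pics/topc.png",cv2.resize(c,None,fx=2.9,fy=2.9,interpolation=cv2.INTER_CUBIC))
p=cv2.imread("pics/side0.png")
c=p[170:410,210:410]; cv2.imwrite("pics/sidec.png",cv2.resize(c,None,fx=2.4,fy=2.4,interpolation=cv2.INTER_CUBIC))
E
```

```text
pick [[445. 139. 109.]]
cell [[ 484. -170.   27.]]
tip_box [[450.   4.  16.]]
cal [[ 426. -414.   13.]]
kap [[438. 348.   2.]]
pink [[537. 299.  76.]]
shelf [[ 748. -184.  221.]]
stage [[640. 118. 103.]]
knob [[578. -93. 127.]]
darkbase [[647.  40.  24.]]
edge [[ 357. -213.    1.]]
```

View pics/topc.png

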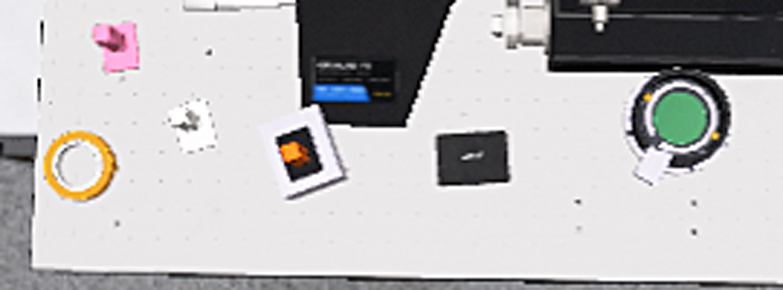

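View pics/sidec.png

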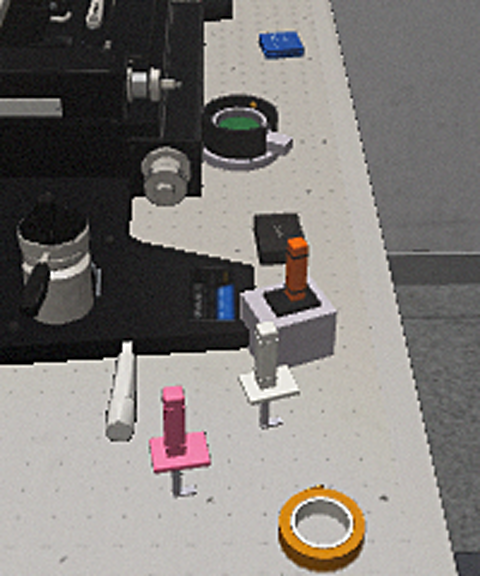

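Candidates for the pick:
- Orange handle in a white stand at top (253,257) / side (333,282).
- White look-alike at top (216,247) / side (320,318).
- Pink look-alike at top (190,220) / side (283,345).
- Orange pen-like item at top (585,240).
- Amber roll at top (177,262).

By the description I choose the orange one in its stand. I'll check it with the wrist camera.

```bash
cat >> h.py <<'E'
from scipy.spatial.transform import Rotation as Rn
def ideal(yaw): # yaw = world angle of tool z (jaw), tool x down
    a=np.radians(yaw); z=np.array([np.cos(a),np.sin(a),0]); x=np.array([0,0,-1.]); return np.c_[x,np.cross(z,x),z]
def plan(p0,R0,target,yaw=None,n=10,grip=1,dec=1):
    p=np.array(p0,float);R=np.array(R0,float);rows=[];tot=0
    if yaw is not None:
        zt=ideal(yaw)[:,2]; l=R.T@zt; tot=np.degrees(np.arctan2(-l[1],l[2]))
    for i in range(n):
        step=(np.array(target)-p)/(n-i)
        d=np.round(R.T@step,dec); t=round(tot/(n-i),1); tot-=t
        p=p+R@d; R=R@Rn.from_rotvec([np.radians(t),0,0]).as_matrix()
        rows.append([*d.tolist(),t,grip])
    print(str(rows).replace(' ','')); print('end',p.round(1),'yaw',np.degrees(np.arctan2(R[1,2],R[0,2])).round(1)); return p,R
E
python3 - <<'E'
from h import *
s=telemetry.state()
plan(s['tool_pos'],s['tool_rot'],[445,137,360],23,13)
E
```

```text
[[3.5,35.8,-40.7,np.float64(-7.2),1],[3.5,40.6,-35.9,np.float64(-7.2),1],[3.4,44.8,-30.6,np.float64(-7.2),1],[3.5,48.3,-24.7,np.float64(-7.2),1],[3.4,51.0,-18.5,np.float64(-7.2),1],[3.5,52.9,-11.9,np.float64(-7.2),1],[3.4,54.0,-5.2,np.float64(-7.2),1],[3.5,54.2,1.6,np.float64(-7.2),1],[3.4,53.6,8.4,np.float64(-7.2),1],[3.5,52.1,15.0,np.float64(-7.2),1],[3.4,49.8,21.4,np.float64(-7.1),1],[3.5,46.8,27.4,np.float64(-7.2),1],[3.4,42.9,33.0,np.float64(-7.1),1]]
end [445. 137. 360.] yaw 23.0
```

Emit:
send_rows(
  moves=[
    [3.5, 35.8, -40.7, -7.2, 1],
    [3.5, 40.6, -35.9, -7.2, 1],
    [3.4, 44.8, -30.6, -7.2, 1],
    [3.5, 48.3, -24.7, -7.2, 1],
    [3.4, 51.0, -18.5, -7.2, 1],
    [3.5, 52.9, -11.9, -7.2, 1],
    [3.4, 54.0, -5.2, -7.2, 1],
    [3.5, 54.2, 1.6, -7.2, 1],
    [3.4, 53.6, 8.4, -7.2, 1],
    [3.5, 52.1, 15.0, -7.2, 1],
    [3.4, 49.8, 21.4, -7.1, 1],
    [3.5, 46.8, 27.4, -7.2, 1],
    [3.4, 42.9, 33.0, -7.1, 1],
    [0, 0, 0, 0, 1],
    [0, 0, 0, 0, 1],
  ],
)

```text
time_s: 2.02
tool_pos: [444.7, 136.7, 359.4]
tool_rot: [[-0.001, -0.391, 0.92], [-0.001, 0.92, 0.391], [-1.0, -0.0, -0.001]]
contact_force: [-0.8, -0.6, 0.5]
gripper_width: 85.5
```

```bash
python3 - <<'E'
from h import *
import pickle
s=telemetry.state(); p,D=viewer.camera('wrist'); cv2.imwrite("pics/w1.png",p[:,:,::-1]); pickle.dump((s,D),open('pics/w1.pkl','wb'))
print(s['time_s'],s['tool_pos'],s['tool_rot'],s['joints'],s['contact_force'])
E
```

```text
2.025 [444.69826723 136.69870078 359.42132842] [[-1.22423545e-03 -3.90783591e-01  9.20481769e-01]
 [-5.74801639e-04  9.20482581e-01  3.90783172e-01]
 [-9.99999085e-01 -5.06838172e-05 -1.35151046e-03]] [ 3.32083801e+00  8.27239692e+00  1.02954586e+02 -3.08974610e-02
  6.88449532e+01 -1.96712568e+01] [-0.83820254 -0.60463913  0.54579254]
```

View pics/w1.png

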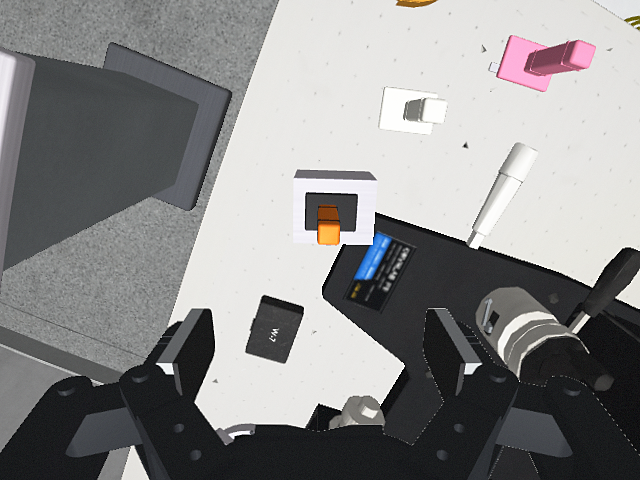

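```bash
cat > m1.py <<'E'
from h import *
import pickle,sys
f=sys.argv[1]
s,D=pickle.load(open(f'pics/{f}.pkl','rb')); im=cv2.imread(f'pics/{f}.png')
v,u=np.mgrid[0:480,0:640]; uv=np.c_[u.ravel(),v.ravel()].astype(float)
o,d=ray('wrist',uv,s); X=(o+d*D.ravel()[:,None]).reshape(480,640,3)
np.set_printoptions(suppress=True,precision=1)
c0=np.array([445,137])
near=np.linalg.norm(X[...,:2]-c0,axis=2)<70
def rect(m,name):
    P=X[m]; z=np.median(P[:,2]); r=cv2.minAreaRect(P[:,:2].astype(np.float32)); print(name,m.sum(),'z',z,'c',np.array(r[0]),'size',np.array(r[1]),'ang',r[2])
hsv=cv2.cvtColor(im,cv2.COLOR_BGR2HSV)
k=np.ones((3,3),np.uint8)
def clean(m):
    m=m.astype(np.uint8); n,l,st,_=cv2.connectedComponentsWithStats(m); 
    return l==1+np.argmax(st[1:,4])
rect(clean(near&(X[...,2]>42)&(X[...,2]<58)),'stand+collar top')
org=(hsv[...,0]<20)&(hsv[...,1]>150)
zt=np.percentile(X[near&org][:,2],98)
rect(clean(near&org&(X[...,2]>zt-4)),'handle top')
rect(clean(near&(im.max(2)<70)&(X[...,2]>42)&(X[...,2]<62)),'collar')
E
python3 m1.py w1
```

```text
stand+collar top 4597 z 47.541422756067846 c [451.  149.4] size [64.3 52.7] ang 21.64651870727539
handle top 434 z 107.91026554060518 c [445.3 148.4] size [13.3 13.7] ang 23.02363395690918
collar 935 z 52.07796656116835 c [447.9 149.6] size [39.4 29. ] ang 22.173181533813477
```

The wrist close-up shows the orange handle top at (328,233) in the white-grey stand. The white look-alike is at (425,108) and the pink one at (560,60), so the choice is confirmed. The handle sits left of the collar's centre, so the stand's +x points to image right, at a world yaw of about 22.5°. Next I grasp it.

Emit:
send_rows(
  moves=[
    [30, 10.3, 5.1, 0.5, 1],
    [40, 0, 0, 0, 1],
    [40, 0, 0, 0, 1],
    [14, 0, 0, 0, 1],
    [0, 0, 0, 0, 1],
    [0, 0, 0, 0, 1],
  ],
)

```text
time_s: 2.82
tool_pos: [446.6, 147.9, 237.3]
tool_rot: [[0.003, -0.382, 0.924], [0.0, 0.924, 0.382], [-1.0, -0.001, 0.003]]
contact_force: [1.0, -0.0, 1.4]
gripper_width: 85.2
```

```bash
python3 - <<'E'
from h import *
import pickle
s=telemetry.state(); p,D=viewer.camera('wrist'); cv2.imwrite("pics/w2.png",p[:,:,::-1]); pickle.dump((s,D),open('pics/w2.pkl','wb'))
E
```

```text
(no output)
```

View pics/w2.png

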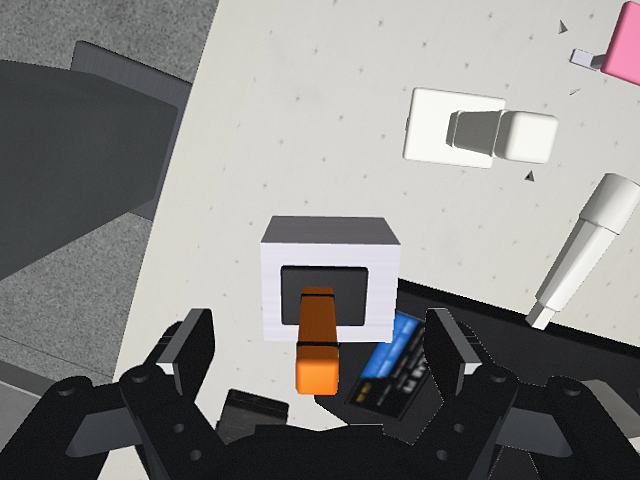

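Handle at (317,370), centred between the pads at columns 190 and 447. Closing.

Emit:
send_rows(
  moves=[
    [0, 0, 0, 0, -1],
    [0, 0, 0, 0, -1],
    [0, 0, 0, 0, -1],
    [0, 0, 0, 0, -1],
    [0, 0, 0, 0, -1],
    [0, 0, 0, 0, -1],
  ],
  squeeze=90,
)

```text
time_s: 3.62
tool_pos: [445.8, 148.2, 236.0]
tool_rot: [[0.0, -0.382, 0.924], [0.0, 0.924, 0.382], [-1.0, -0.0, 0.0]]
contact_force: [-1.3, 0.6, 4.4]
gripper_width: 12.9
```

Emit:
send_rows(
  moves=[
    [-10, 0, 0, 0, -1],
    [-25, 0, 0, 0, -1],
    [-35, 0, 0, 0, -1],
    [-40, 0, 0, 0, -1],
    [-20, 0, 0, 0, -1],
    [0, 0, 0, 0, -1],
    [0, 0, 0, 0, -1],
  ],
)

```text
time_s: 4.5
tool_pos: [445.3, 148.2, 364.9]
tool_rot: [[-0.002, -0.382, 0.924], [-0.0, 0.924, 0.382], [-1.0, 0.0, -0.001]]
contact_force: [0.1, 0.6, -0.5]
gripper_width: 12.7
```

```bash
python3 - <<'E'
from h import *
import pickle
s=telemetry.state(); p,D=viewer.camera('wrist'); cv2.imwrite("pics/w3.png",p[:,:,::-1]); pickle.dump((s,D),open('pics/w3.pkl','wb'))
print(s['tool_pos'],s['contact_force'],s['gripper_width'])
p,D=viewer.camera('side'); cv2.imwrite("pics/s3.png",cv2.resize(p[200:330,270:400,::-1],None,fx=4,fy=4))
E
```

```text
[445.26709334 148.1528663  364.94506411] [ 0.09456302  0.61205981 -0.5115746 ] 12.676088630707588
```

View pics/w3.png

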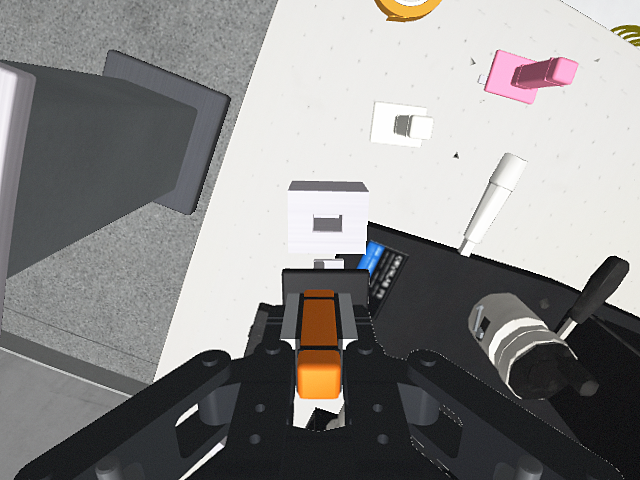

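View pics/s3.png

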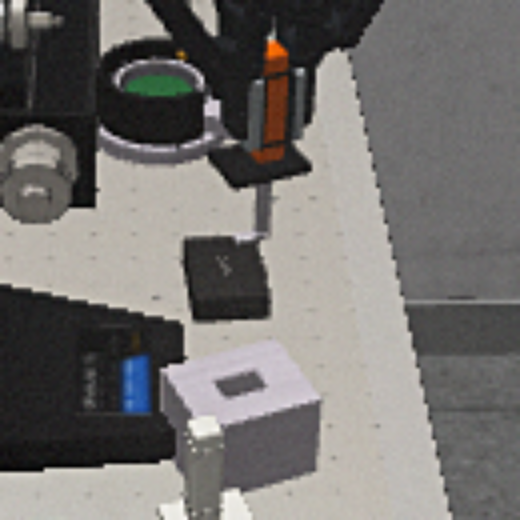

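Pick is held, hanging straight: collar at (260,160) in the side crop, foot at (250,237), stand's well now empty. Next I look at the cell.

```bash
python3 - <<'E'
from h import *
s=telemetry.state()
print(onz('top',[(384,246)],46), onz('top',[(375.5,262)],25))
plan(s['tool_pos'],s['tool_rot'],[460,-214,335],-29,8,grip=-1)
E
```

```text
[[ 481.702813   -168.10519834   46.        ]] [[ 444.09923662 -149.5465419    25.        ]]
[[3.7,-42.5,-15.6,np.float64(6.4),-1],[3.7,-44.0,-10.8,np.float64(6.4),-1],[3.7,-44.9,-5.8,np.float64(6.4),-1],[3.7,-45.3,-0.7,np.float64(6.5),-1],[3.7,-45.1,4.4,np.float64(6.4),-1],[3.7,-44.3,9.4,np.float64(6.5),-1],[3.7,-43.0,14.4,np.float64(6.4),-1],[3.7,-41.1,19.0,np.float64(6.5),-1]]
end [ 460.  -213.9  335. ] yaw -29.0
```

Emit:
send_rows(
  moves=[
    [3.7, -42.5, -15.6, 6.4, -1],
    [3.7, -44.0, -10.8, 6.4, -1],
    [3.7, -44.9, -5.8, 6.4, -1],
    [3.7, -45.3, -0.7, 6.5, -1],
    [3.7, -45.1, 4.4, 6.4, -1],
    [3.7, -44.3, 9.4, 6.5, -1],
    [3.7, -43.0, 14.4, 6.4, -1],
    [3.7, -41.1, 19.0, 6.5, -1],
    [0, 0, 0, 0, -1],
    [0, 0, 0, 0, -1],
  ],
)

```text
time_s: 5.85
tool_pos: [460.2, -213.6, 335.1]
tool_rot: [[-0.002, 0.485, 0.875], [0.002, 0.875, -0.485], [-1.0, 0.001, -0.003]]
contact_force: [0.8, 0.5, -1.8]
gripper_width: 12.9
```

```bash
python3 - <<'E'
from h import *
import pickle
s=telemetry.state(); p,D=viewer.camera('wrist'); cv2.imwrite("pics/w4.png",p[:,:,::-1]); pickle.dump((s,D),open('pics/w4.pkl','wb'))
print(s['tool_pos'],s['contact_force'],s['gripper_width'])
E
```

```text
[ 460.15947084 -213.58586602  335.11264328] [ 0.84660936  0.50905333 -1.77584233] 12.867298364185183
```

View pics/w4.png

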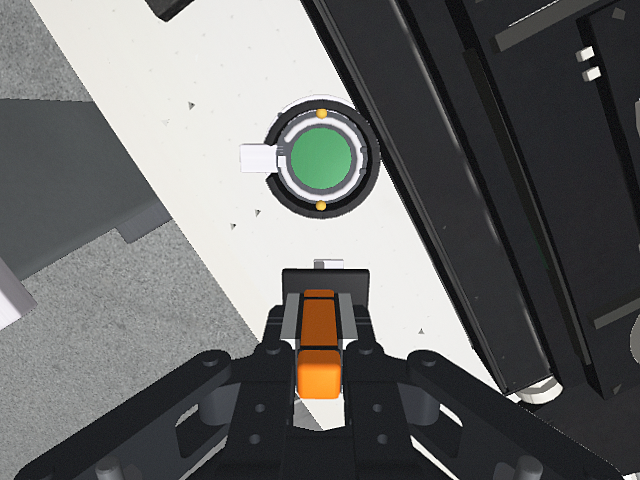

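```bash
cat > m2.py <<'E'
from h import *
import pickle,sys
f=sys.argv[1]; np.set_printoptions(suppress=True,precision=2)
s,D=pickle.load(open(f'pics/{f}.pkl','rb')); im=cv2.imread(f'pics/{f}.png')
v,u=np.mgrid[0:480,0:640]; uv=np.c_[u.ravel(),v.ravel()].astype(float)
o,d=ray('wrist',uv,s); X=(o+d*D.ravel()[:,None]).reshape(480,640,3)
hsv=cv2.cvtColor(im,cv2.COLOR_BGR2HSV)
c0=np.array([482,-168.]); near=np.linalg.norm(X[...,:2]-c0,axis=2)<60
# wall top: dark, z 40..50
m=near&(im.max(2)<80)&(X[...,2]>42)&(X[...,2]<50)
P=X[m]; A=np.c_[2*P[:,:2],np.ones(len(P))]
hull=cv2.convexHull(P[:,:2].astype(np.float32)); (cx,cy),r=cv2.minEnclosingCircle(P[:,:2].astype(np.float32))
e=cv2.fitEllipse(hull); print('wall',m.sum(),'z',np.median(P[:,2]),'circle',cx,cy,r,'ell',e)
g=near&(hsv[...,0]>40)&(hsv[...,0]<90)&(hsv[...,1]>80); Pg=X[g]; e=cv2.fitEllipse(cv2.convexHull(Pg[:,:2].astype(np.float32))); print('green z',np.median(Pg[:,2]),e)
b=near&(hsv[...,0]>12)&(hsv[...,0]<28)&(hsv[...,1]>150)
n,l,st,ce=cv2.connectedComponentsWithStats(b.astype(np.uint8))
for i in range(1,n):
    if st[i,4]>20: print('ball',ce[i],st[i,4],X[l==i].mean(0))
im4=cv2.resize(im[80:240,220:400],None,fx=4,fy=4,interpolation=cv2.INTER_CUBIC); cv2.imwrite(f'pics/{f}c.png',im4)
for (a,b2) in [(245,158),(250,152),(255,164),(262,158),(268,155),(281,155),(282,162),(291,190),(352,190),(355,140)]:
    print((a,b2),im[b2,a],X[b2,a])
E
python3 m2.py w4
```

```text
wall 2760 z 45.080023653638875 circle 495.0691223144531 -168.07867431640625 51.18696594238281 ell ((493.8874206542969, -167.80010986328125), (88.23006439208984, 99.40974426269531), 106.25858306884766)
green z 27.566890857907538 ((485.25750732421875, -171.02137756347656), (73.2462387084961, 112.02241516113281), 102.04214477539062)
ball [321.02 112.75] 87 [ 500.59 -141.47   41.78]
ball [320.48 205.17] 81 [ 469.69 -196.72   44.68]
ball [305.19 306.56] 32 [ 457.54 -205.36  168.21]
ball [317.48 321.56] 415 [ 462.42 -207.37  180.49]
ball [328.24 333.86] 66 [ 465.7  -209.29  189.12]
ball [318.36 378.85] 1492 [ 460.1  -212.24  206.88]
(245, 158) [250 245 246] [ 436.37 -142.03   27.8 ]
(250, 152) [247 242 244] [ 441.62 -140.13   26.43]
(255, 164) [248 243 244] [ 440.45 -149.39   27.54]
(262, 158) [249 244 246] [ 447.16 -148.2    26.82]
(268, 155) [248 243 244] [ 452.19 -148.5    26.92]
(281, 155) [64 62 61] [ 461.42 -152.94   33.1 ]
(282, 162) [243 237 239] [ 459.88 -157.46   35.68]
(291, 190) [105  99  93] [ 453.9  -179.27   27.14]
(352, 190) [115 108 104] [ 494.2  -201.72   26.37]
(355, 140) [246 239 240] [ 512.71 -169.15   35.23]
```

View pics/w4c.png

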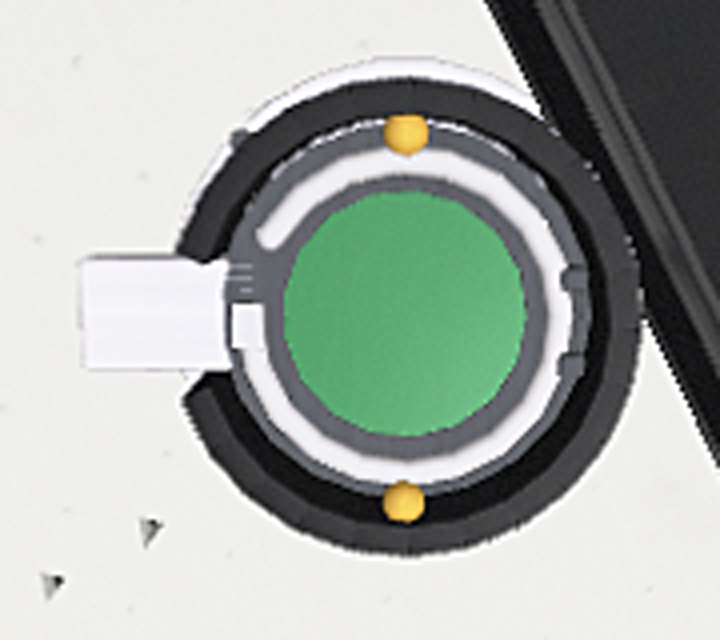

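```bash
python3 - <<'E'
from h import *
import pickle
np.set_printoptions(suppress=True,precision=2)
s,D=pickle.load(open('pics/w4.pkl','rb')); im=cv2.imread('pics/w4.png'); hsv=cv2.cvtColor(im,cv2.COLOR_BGR2HSV)
P=onz('wrist',[(321.02,112.75),(320.48,205.17)],42,s); print(P, 'mid',P.mean(0), 'len',np.linalg.norm(P[0]-P[1]),'ang x',np.degrees(np.arctan2(*(P[0]-P[1])[[1,0]]))-90)
g=((hsv[...,0]>40)&(hsv[...,0]<90)&(hsv[...,1]>80)).astype(np.uint8); g[:, :250]=0; g[:,380:]=0; g[230:]=0
c=max(cv2.findContours(g,0,1)[0],key=len).reshape(-1,2)
Q=onz('wrist',c,27.5,s)[:,:2]; A=np.c_[2*Q,np.ones(len(Q))]; x=np.linalg.lstsq(A,(Q**2).sum(1),rcond=None)[0]; print('green c',x[:2],np.sqrt(x[2]+x[:2]@x[:2]))
# lug and ledge corners (from x4 crop, offset 220,80)
def cr(a):return [(220+x/4,80+y/4) for x,y in a]
print('lug',onz('wrist',cr([(233,305),(264,305),(264,349),(233,349)]),36.5,s))
print('ledge',onz('wrist',cr([(82,258),(82,368),(225,370),(225,262)]),27.5,s))
# wall outer points in crop on rim
Q=onz('wrist',cr([(190,395),(250,490),(330,540),(410,553),(500,532),(590,455),(638,350),(635,260)]),46,s)[:,:2]
A=np.c_[2*Q,np.ones(len(Q))]; x=np.linalg.lstsq(A,(Q**2).sum(1),rcond=None)[0]; print('wall c',x[:2],np.sqrt(x[2]+x[:2]@x[:2]))
# foot/pick in hand
R=s['tool_rot']; print('collar in tool:',[ (R.T@(q-s['tool_pos'])) for q in onz('wrist',[(283,269),(368,269)],335.1-228+45,s)])
print('foot tool',[(R.T@(q-s['tool_pos'])) for q in onz('wrist',[(314,261),(343,261),(343,268)],335.1-228+2.5,s)])
E
python3 - <<'E'
import cv2
im=cv2.imread('pics/w4.png'); cv2.imwrite('pics/w4f.png',cv2.resize(im[245:345,260:390],None,fx=5,fy=5,interpolation=cv2.INTER_CUBIC))
E
```

```text
[[ 500.59 -141.47   42.  ]
 [ 469.38 -197.25   42.  ]] mid [ 484.99 -169.36   42.  ] len 63.92051790510404 ang x -29.22518436337871
green c [ 484.81 -169.53] 21.905064005883133
lug [[ 459.73 -152.62   36.5 ]
 [ 464.55 -155.31   36.5 ]
 [ 460.6  -162.03   36.5 ]
 [ 455.74 -159.32   36.5 ]]
ledge [[ 438.63 -132.14   27.5 ]
 [ 427.83 -149.12   27.5 ]
 [ 450.99 -162.49   27.5 ]
 [ 461.1  -145.57   27.5 ]]
wall c [ 485.45 -170.08] 39.98459185515845
collar in tool: [array([183.07,  15.61, -16.13]), array([182.97,  15.68,  21.6 ])]
foot tool [array([225.52,   2.34,  -2.94]), array([225.48,   2.37,  13.4 ]), array([225.48,  -1.91,  13.5 ])]
```

View pics/w4f.png

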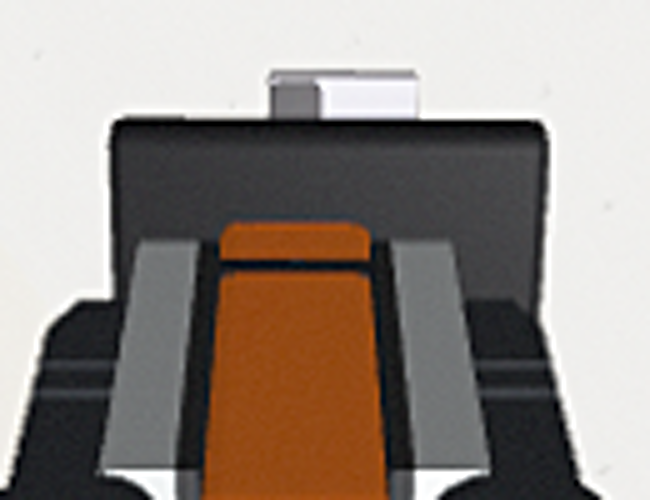

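```bash
python3 - <<'E'
from h import *
import pickle
np.set_printoptions(suppress=True,precision=1)
s,D=pickle.load(open('pics/w4.pkl','rb'))
print(dep('wrist',[(400,170),(420,220),(460,180),(440,80),(500,300),(540,388),(590,60)],D,s))
s=telemetry.state()
p,R=plan(s['tool_pos'],s['tool_rot'],[438,-144.9,335],-29.2,3,-1)
plan(p,R,[438,-144.9,262],-29.2,4,-1)
E
```

```text
[[ 526.5 -194.2   77. ]
 [ 525.1 -232.    69.2]
 [ 556.5 -217.3   77.9]
 [ 565.6 -157.6   88.8]
 [ 550.1 -308.5   77.9]
 [ 557.  -417.7   60.9]
 [ 626.1 -180.8  117.8]]
[[0.2,16.3,-17.5,np.float64(0.1),-1],[0.2,16.2,-17.5,np.float64(0.1),-1],[0.2,16.3,-17.6,np.float64(0.0),-1]]
end [ 438.  -144.9  335. ] yaw -29.2
[[18.2,-0.0,0.0,np.float64(0.0),-1],[18.3,-0.0,0.1,np.float64(0.0),-1],[18.2,-0.0,0.0,np.float64(0.0),-1],[18.3,-0.1,0.1,np.float64(0.0),-1]]
end [ 438.  -144.9  262. ] yaw -29.2
```

Emit:
send_rows(
  moves=[
    [0.2, 16.3, -17.5, 0.2, -1],
    [0.2, 16.3, -17.5, 0, -1],
    [0.2, 16.3, -17.5, 0, -1],
    [20, 0, 0, 0, -1],
    [20, 0, 0, 0, -1],
    [20, 0, 0, 0, -1],
    [10, 0, 0, 0, -1],
    [3, 0, 0, 0, -1],
    [0, 0, 0, 0, -1],
    [0, 0, 0, 0, -1],
    [0, 0, 0, 0, -1],
  ],
)

```text
time_s: 7.28
tool_pos: [438.7, -145.7, 263.1]
tool_rot: [[0.001, 0.488, 0.873], [-0.0, 0.873, -0.488], [-1.0, -0.0, 0.001]]
contact_force: [0.1, 0.9, -0.8]
gripper_width: 12.7
```

```bash
python3 - <<'E'
from h import *
import pickle
np.set_printoptions(suppress=True,precision=2)
s=telemetry.state(); p,D=viewer.camera('wrist'); cv2.imwrite("pics/w5.png",p[:,:,::-1]); pickle.dump((s,D),open('pics/w5.pkl','wb'))
print(s['tool_pos'],s['contact_force'],s['moment'],s['gripper_width'])
q=s['tool_pos'][:2]-[485,-169.5]; a=np.radians(-29.2); print('cell xy',q@[np.cos(a),np.sin(a)],q@[-np.sin(a),np.cos(a)])
for i in range(3):
  p,D=viewer.camera('side'); print(telemetry.state()['contact_force'])
cv2.imwrite("pics/s5.png",cv2.resize(p[150:270,250:390,::-1],None,fx=5,fy=5,interpolation=cv2.INTER_CUBIC))
E
```

```text
[ 438.67 -145.75  263.06] [ 0.11  0.85 -0.82] [-0.03 -0.    0.03] 12.653033053367707
cell xy -52.03213331397772 -1.8687585002223892
[-0.11  0.65 -0.34]
[ 0.12  0.02 -2.16]
[-0.16  0.35 -0.51]
```

View pics/w5.png

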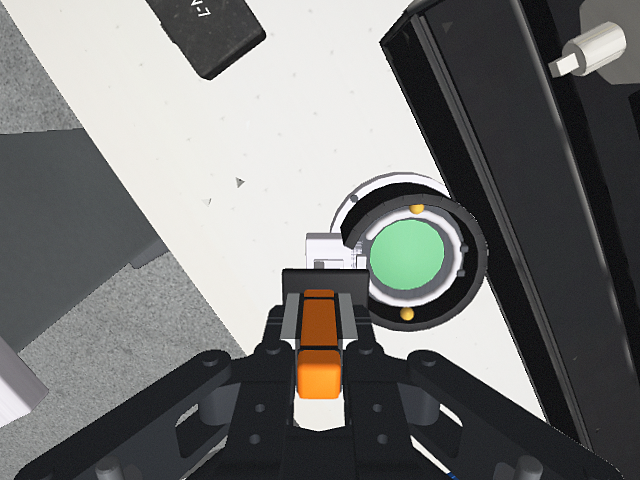

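View pics/s5.png

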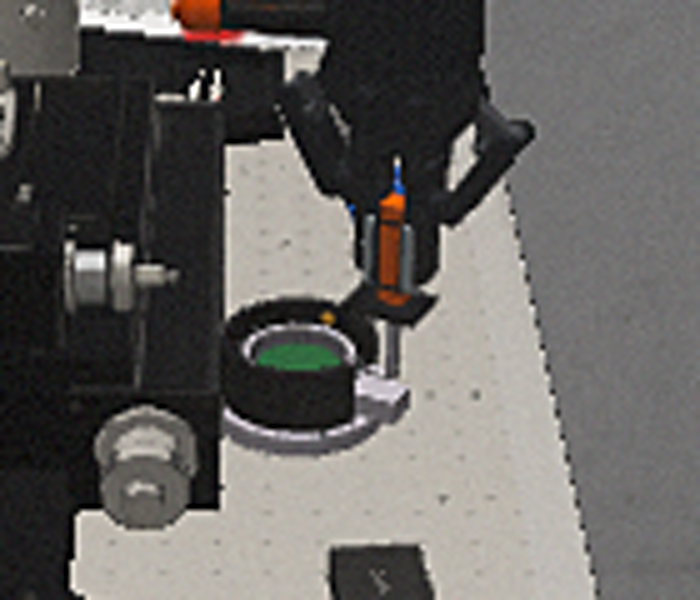

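```bash
python3 - <<'E'
import cv2
im=cv2.imread('pics/w5.png'); cv2.imwrite('pics/w5c.png',cv2.resize(im[220:280,290:390],None,fx=8,fy=8,interpolation=cv2.INTER_CUBIC))
E
```

```text
(no output)
```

View pics/w5c.png

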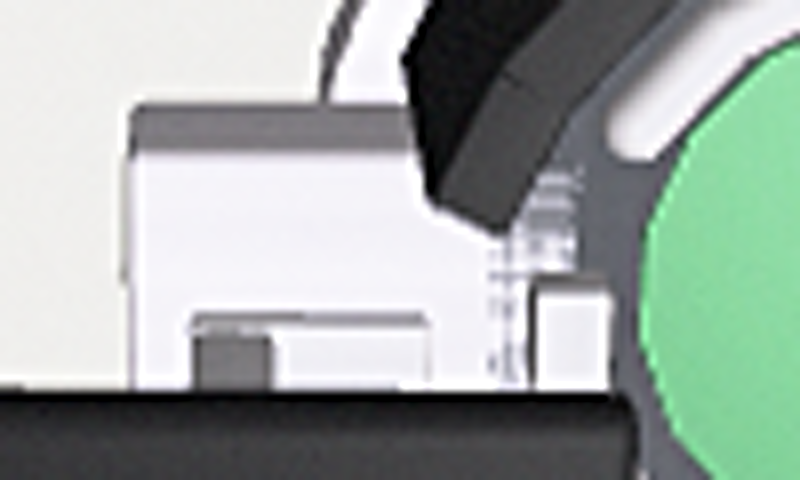

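Emit:
send_rows(
  moves=[
    [2, 0, 0, 0, -1],
    [1.5, 0, 0, 0, -1],
    [1, 0, 0, 0, -1],
    [0.5, 0, 0, 0, -1],
    [0, 0, 0, 0, -1],
    [0, 0, 0, 0, -1],
  ],
)

```text
time_s: 8.22
tool_pos: [438.5, -145.6, 257.7]
tool_rot: [[0.0, 0.488, 0.873], [-0.0, 0.873, -0.488], [-1.0, -0.0, 0.0]]
contact_force: [-0.7, -0.3, -0.7]
gripper_width: 12.7
```

Emit:
send_rows(
  moves=[
    [0.4, 1, 0, 0, -1],
    [0.4, 1, 0, 0, -1],
    [0.4, 0, 0, 0, -1],
    [0.4, 0, 0, 0, -1],
    [0, 0, 0, 0, -1],
    [0, 0, 0, 0, -1],
  ],
)

```text
time_s: 8.98
tool_pos: [439.5, -143.9, 256.1]
tool_rot: [[0.0, 0.488, 0.873], [-0.0, 0.873, -0.488], [-1.0, 0.0, 0.0]]
contact_force: [-0.7, 0.7, 1.2]
gripper_width: 13.1
```

Emit:
send_rows(
  moves=[
    [0.4, 0, 0, 0, -1],
    [0.4, 0, 0, 0, -1],
    [0, 0, 0, 0, -1],
    [0, 0, 0, 0, -1],
  ],
)

```text
time_s: 9.48
tool_pos: [439.5, -143.8, 256.0]
tool_rot: [[0.0, 0.488, 0.873], [-0.0, 0.873, -0.488], [-1.0, -0.0, 0.0]]
contact_force: [-2.8, 1.8, 8.4]
gripper_width: 12.8
```

Emit:
send_rows(
  moves=[
    [-0.7, 0, 0, 0, -1],
    [-0.6, 0, 0, 0, -1],
    [0, 0, 0, 0, -1],
    [0, 0, 0, 0, -1],
  ],
)

```text
time_s: 9.98
tool_pos: [439.5, -143.9, 256.3]
tool_rot: [[-0.0, 0.488, 0.873], [0.0, 0.873, -0.488], [-1.0, -0.0, -0.0]]
contact_force: [-0.6, 0.8, -0.6]
gripper_width: 12.8
```

```bash
cat > st.py <<'E'
from h import *
np.set_printoptions(suppress=True,precision=2)
P=[];F=[]
for i in range(4):
  s=telemetry.state(); P.append(s['tool_pos']);F.append(s['contact_force'])
  if i<3: p,D=viewer.camera('side')
print(s['time_s'],np.array(P)[:,2],np.mean(P,0),np.array(F)[:,2],np.mean(F,0))
q=np.mean(P,0)[:2]-[485,-169.5]; a=np.radians(-29.2); print('cell xy',q@[np.cos(a),np.sin(a)],q@[-np.sin(a),np.cos(a)])
E
python3 st.py
```

```text
10.125 [256.32 256.35 256.37 256.41] [ 439.47 -143.87  256.36] [-0.62 -0.64 -1.48 -0.15] [-0.19 -0.01 -0.72]
cell xy -52.2459821754206 0.16303682715054868
```

Emit:
send_rows(
  moves=[
    [-0.3, 0, 2, 0, -1],
    [0, 0, 2, 0, -1],
    [0, 0, 2, 0, -1],
    [0, 0, 1.5, 0, -1],
    [0, 0, 1.5, 0, -1],
    [0, 0, 1, 0, -1],
    [0, 0, 0, 0, -1],
    [0, 0, 0, 0, -1],
  ],
)

```text
time_s: 11.12
tool_pos: [448.2, -148.7, 256.8]
tool_rot: [[-0.0, 0.488, 0.873], [0.0, 0.873, -0.488], [-1.0, 0.0, -0.0]]
contact_force: [-0.5, -0.5, -0.1]
gripper_width: 12.8
```

```bash
python3 st.py
```

```text
11.275 [256.79 256.8  256.81 256.8 ] [ 448.17 -148.71  256.8 ] [-0.13 -0.64 -0.81 -0.36] [-0.17  0.33 -0.48]
cell xy -42.29339159915449 0.1815680250733531
```

Emit:
send_rows(
  moves=[
    [0, 0, 1.2, 0, -1],
    [0, 0, 1.2, 0, -1],
    [0, 0, 1.2, 0, -1],
    [0, 0, 1.2, 0, -1],
    [0, 0, 0.8, 0, -1],
    [0, 0, 0, 0, -1],
    [0, 0, 0, 0, -1],
  ],
)

```text
time_s: 12.15
tool_pos: [453.1, -151.4, 256.8]
tool_rot: [[-0.0, 0.488, 0.873], [0.0, 0.873, -0.488], [-1.0, 0.0, -0.0]]
contact_force: [-0.3, -0.7, -0.3]
gripper_width: 12.6
```

```bash
python3 st.py; python3 - <<'E'
from h import *
p,D=viewer.camera('wrist'); im=p[:,:,::-1]
cv2.imwrite('pics/w6c.png',cv2.resize(im[190:310,270:420],None,fx=5,fy=5,interpolation=cv2.INTER_CUBIC))
E
```

```text
12.3 [256.78 256.79 256.79 256.82] [ 453.07 -151.45  256.8 ] [-0.34 -1.37 -0.66 -0.31] [ 0.01 -0.28 -0.67]
cell xy -36.68147381587027 0.1824352884463841
```

View pics/w6c.png

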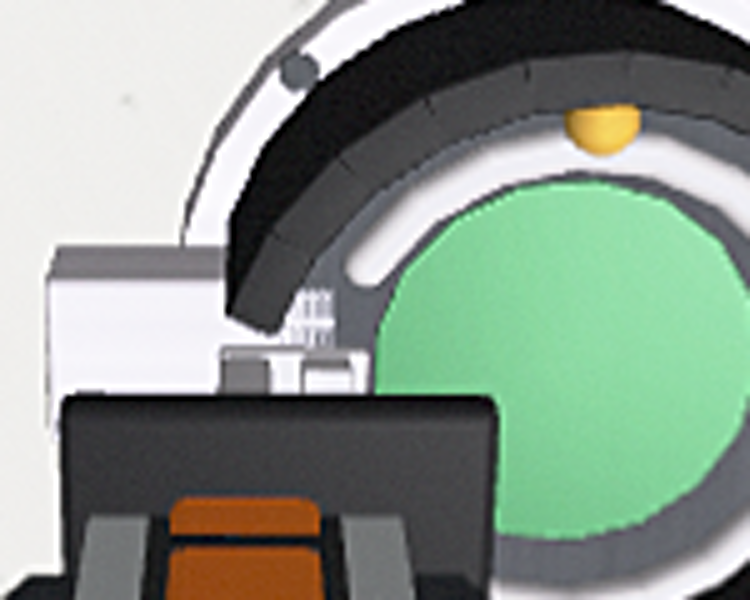

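Foot is under the lug: the tip shows past the lug's inner edge (crop col 370 vs 352) and the shank is clear on the outside (268 vs 303). Now lifting, slowly at first.

Emit:
send_rows(
  moves=[
    [0, 0, 0.8, 0, -1],
    [-0.8, 0, 0, 0, -1],
    [-0.6, 0, 0, 0, -1],
    [-0.6, 0, 0, 0, -1],
    [0, 0, 0, 0, -1],
  ],
)

```text
time_s: 12.98
tool_pos: [453.8, -151.9, 258.7]
tool_rot: [[-0.0, 0.488, 0.873], [0.0, 0.873, -0.488], [-1.0, 0.0, -0.0]]
contact_force: [1.0, -0.5, -3.6]
gripper_width: 12.6
```

Emit:
send_rows(
  moves=[
    [-0.7, 0, 0, 0, -1],
    [-0.7, 0, 0, 0, -1],
    [-0.7, 0, 0, 0, -1],
    [0, 0, 0, 0, -1],
  ],
)

```text
time_s: 13.48
tool_pos: [453.7, -151.8, 260.8]
tool_rot: [[-0.0, 0.488, 0.873], [0.0, 0.873, -0.488], [-1.0, 0.0, -0.0]]
contact_force: [1.5, -0.7, -8.9]
gripper_width: 12.7
```

Emit:
send_rows(
  moves=[
    [-0.7, 0, 0, 0, -1],
    [-0.7, 0, 0.1, 0, -1],
    [-0.7, 0, 0, 0, -1],
    [0, 0, 0, 0, -1],
  ],
)

```text
time_s: 13.98
tool_pos: [453.8, -151.9, 262.8]
tool_rot: [[-0.0, 0.488, 0.873], [0.0, 0.873, -0.488], [-1.0, -0.0, -0.0]]
contact_force: [1.0, -1.5, -11.2]
gripper_width: 12.4
```

Emit:
send_rows(
  moves=[
    [-0.7, 0, 0.1, 0, -1],
    [-0.7, 0, 0.1, 0, -1],
    [-0.7, 0, 0.1, 0, -1],
    [0, 0, 0, 0, -1],
  ],
)

```text
time_s: 14.48
tool_pos: [454.0, -152.0, 265.4]
tool_rot: [[-0.0, 0.488, 0.873], [0.0, 0.873, -0.488], [-1.0, -0.0, -0.0]]
contact_force: [-0.1, -0.6, -4.2]
gripper_width: 12.6
```

```bash
python3 - <<'E'
import numpy as np
f=lambda t:(58*(1-np.cos(t))-2.5*np.sin(t),55.2*np.sin(t)-2.5*np.cos(t)+2.5)
th=np.r_[0.14,np.linspace(0.2,np.radians(63),17)]
x0,z0=f(0.14)
X=Z=0;r=[]
for t in th[1:]:
    x,z=f(t); a=round(x-x0-X,1);b=round(z-z0-Z,1);X+=a;Z+=b;r.append([-b,0,a,0,-1])
print(r,X,Z)
E
python3 st.py
```

```text
[[np.float64(-3.3), 0, np.float64(0.4), 0, -1], [np.float64(-3.0), 0, np.float64(0.6), 0, -1], [np.float64(-3.1), 0, np.float64(0.8), 0, -1], [np.float64(-2.9), 0, np.float64(1.0), 0, -1], [np.float64(-2.9), 0, np.float64(1.1), 0, -1], [np.float64(-2.9), 0, np.float64(1.3), 0, -1], [np.float64(-2.8), 0, np.float64(1.5), 0, -1], [np.float64(-2.7), 0, np.float64(1.6), 0, -1], [np.float64(-2.6), 0, np.float64(1.8), 0, -1], [np.float64(-2.5), 0, np.float64(1.9), 0, -1], [np.float64(-2.4), 0, np.float64(2.1), 0, -1], [np.float64(-2.3), 0, np.float64(2.2), 0, -1], [np.float64(-2.1), 0, np.float64(2.4), 0, -1], [np.float64(-2.1), 0, np.float64(2.4), 0, -1], [np.float64(-1.9), 0, np.float64(2.6), 0, -1], [np.float64(-1.7), 0, np.float64(2.7), 0, -1], [np.float64(-1.6), 0, np.float64(2.8), 0, -1]] 29.2 42.800000000000004
14.625 [265.35 265.34 265.33 265.32] [ 454.07 -151.98  265.34] [-4.2  -5.62 -4.64 -4.71] [ 0.01 -0.04 -4.8 ]
cell xy -35.54493871417534 0.20695485260909333
```

Emit:
send_rows(
  moves=[
    [-3.3, 0, 0.4, 0, -1],
    [-3.0, 0, 0.6, 0, -1],
    [-3.1, 0, 0.8, 0, -1],
    [-2.9, 0, 1.0, 0, -1],
    [-2.9, 0, 1.1, 0, -1],
    [-2.9, 0, 1.3, 0, -1],
    [-2.8, 0, 1.5, 0, -1],
    [0, 0, 0, 0, -1],
    [0, 0, 0, 0, -1],
  ],
)

```text
time_s: 15.75
tool_pos: [460.1, -155.4, 286.2]
tool_rot: [[0.0, 0.488, 0.873], [-0.0, 0.873, -0.488], [-1.0, 0.0, 0.0]]
contact_force: [-0.1, -0.3, -1.9]
gripper_width: 12.5
```

```bash
python3 st.py;  python3 - <<'E'
from h import *
p,D=viewer.camera('wrist'); im=p[:,:,::-1]
cv2.imwrite('pics/w7c.png',cv2.resize(im[190:310,270:420],None,fx=5,fy=5,interpolation=cv2.INTER_CUBIC))
E
```

```text
15.9 [286.21 286.19 286.18 286.16] [ 460.08 -155.37  286.18] [-1.91 -1.43 -2.27 -1.56] [-0.64  0.44 -1.79]
cell xy -28.651798474707174 0.17600881012829728
```

View pics/w7c.png

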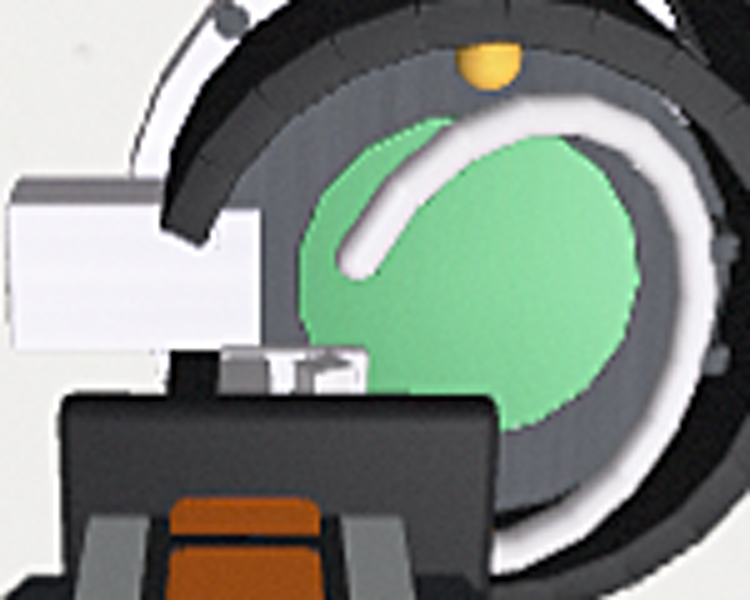

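Ring is following: the lug sits on the foot at crop (330,370), and the wire is rising. Continuing the arc.

Emit:
send_rows(
  moves=[
    [-2.7, 0, 1.6, 0, -1],
    [-2.6, 0, 1.8, 0, -1],
    [-2.5, 0, 1.9, 0, -1],
    [-2.4, 0, 2.1, 0, -1],
    [-2.3, 0, 2.2, 0, -1],
    [-2.1, 0, 2.4, 0, -1],
    [-2.1, 0, 2.4, 0, -1],
    [-1.9, 0, 2.6, 0, -1],
    [-1.7, 0, 2.7, 0, -1],
    [-1.6, 0, 2.8, 0, -1],
    [0, 0, 0, 0, -1],
    [0, 0, 0, 0, -1],
  ],
)

```text
time_s: 17.45
tool_pos: [479.9, -166.5, 308.1]
tool_rot: [[0.001, 0.488, 0.873], [-0.001, 0.873, -0.488], [-1.0, 0.0, 0.001]]
contact_force: [-1.1, 1.0, -3.2]
gripper_width: 12.7
```

```bash
python3 st.py;  python3 - <<'E'
from h import *
p,D=viewer.camera('wrist'); im=p[:,:,::-1]
cv2.imwrite('pics/w8c.png',cv2.resize(im[190:310,270:420],None,fx=5,fy=5,interpolation=cv2.INTER_CUBIC))
p,D=viewer.camera('side')
cv2.imwrite("pics/s8.png",cv2.resize(p[150:270,250:390,::-1],None,fx=5,fy=5,interpolation=cv2.INTER_CUBIC))
E
```

```text
17.6 [308.13 308.12 308.13 308.13] [ 479.89 -166.47  308.13] [-3.22 -4.1  -3.77 -3.21] [-0.51  0.29 -3.58]
cell xy -5.940063047492966 0.1530174043710858
```

View pics/w8c.png

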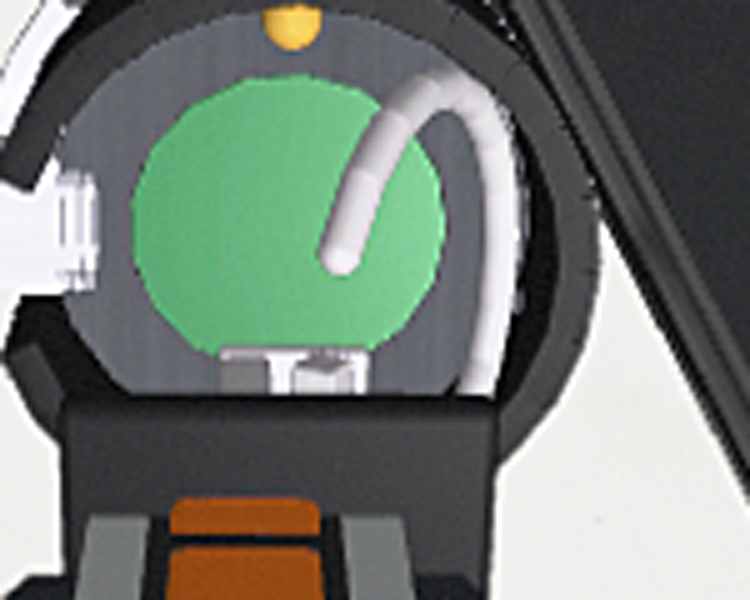

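View pics/s8.png

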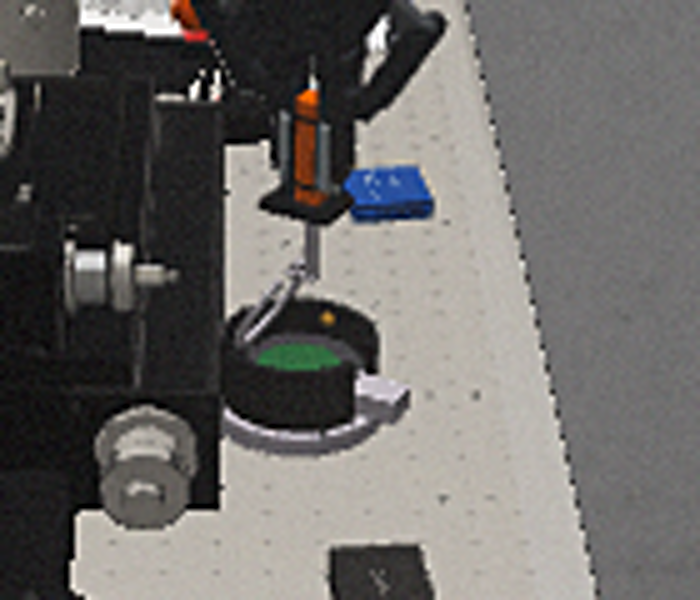

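Ring stands at about 63° on the foot (dz 50.5 mm), pressing with about 3 N. Backing off: slightly down, then out along −x.

Emit:
send_rows(
  moves=[
    [1.5, 0, -0.5, 0, -1],
    [1.5, 0, -1, 0, -1],
    [0, 0, -4, 0, -1],
    [0, 0, -8, 0, -1],
    [0, 0, -12, 0, -1],
    [0, 0, -15, 0, -1],
    [-10, 0, -10, 0, -1],
    [-20, 0, 0, 0, -1],
    [-20, 0, 0, 0, -1],
    [0, 0, 0, 0, -1],
    [0, 0, 0, 0, -1],
  ],
)

```text
time_s: 19.08
tool_pos: [435.2, -141.4, 354.7]
tool_rot: [[-0.0, 0.488, 0.873], [0.0, 0.873, -0.488], [-1.0, 0.0, -0.0]]
contact_force: [-0.1, -0.7, -1.3]
gripper_width: 12.8
```

```bash
python3 st.py;  python3 - <<'E'
from h import *
import pickle
np.set_printoptions(suppress=True,precision=1)
p,D=viewer.camera('side')
cv2.imwrite("pics/s9.png",cv2.resize(p[150:270,250:390,::-1],None,fx=5,fy=5,interpolation=cv2.INTER_CUBIC))
im=cv2.imread('pics/w3.png'); cv2.imwrite('pics/w3c.png',cv2.resize(im[170:280,270:390],None,fx=6,fy=6,interpolation=cv2.INTER_CUBIC))
E
```

```text
19.225 [354.66 354.29 354.14 354.1 ] [ 435.19 -141.44  354.3 ] [-1.31 -1.01 -1.32  0.35] [ 0.1  -0.27 -0.82]
cell xy -57.165131965298976 0.19489464449934885
```

View pics/s9.png

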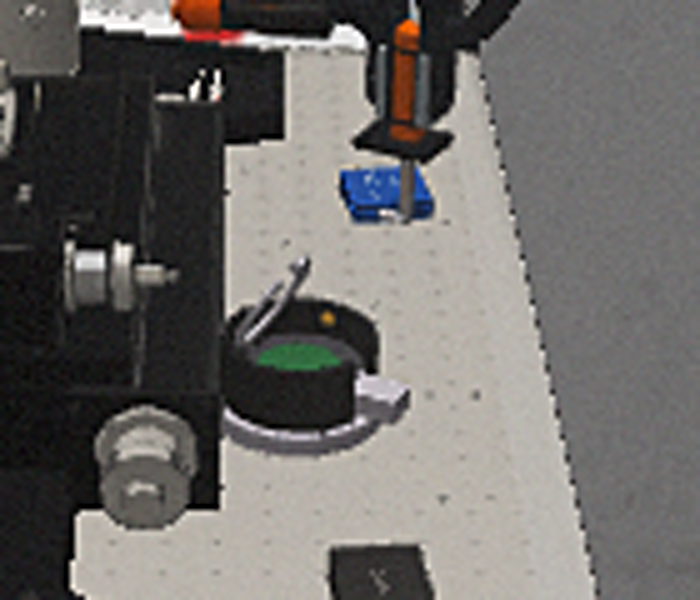

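View pics/w3c.png

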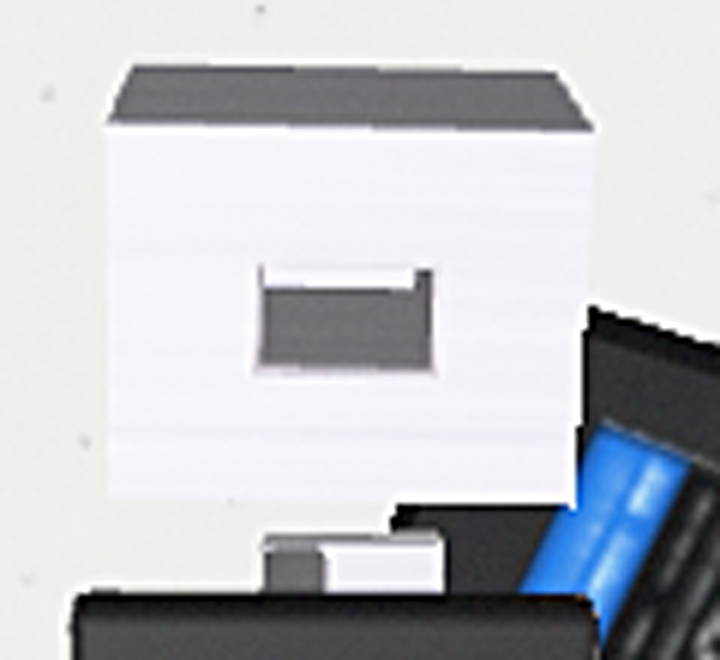

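```bash
python3 - <<'E'
from h import *
import pickle
np.set_printoptions(suppress=True,precision=2)
s,D=pickle.load(open('pics/w3.pkl','rb'))
c=lambda a:[(270+x/6,170+y/6) for x,y in a]
W=onz('wrist',c([(259,265),(434,268),(436,374),(255,372)]),48,s); print(W.mean(0),np.linalg.norm(W[0]-W[1]),np.linalg.norm(W[1]-W[2]))
S=onz('wrist',c([(106,123),(593,131),(577,506),(107,498)]),48,s); print(S.mean(0),np.linalg.norm(S[0]-S[1]),np.linalg.norm(S[1]-S[2]),[np.degrees(np.arctan2(*(b-a)[[1,0]])) for a,b in ((S[0],S[1]),(S[3],S[2]),(W[0],W[1]),(W[3],W[2]))])
a=np.radians(21.8); w=(W.mean(0)); print('pick org',w[:2]-5.5*np.array([np.cos(a),np.sin(a)]))
R=s['tool_rot'];z=s['tool_pos'][2]-228
print('foot tool',[(R.T@(q-s['tool_pos'])) for q in onz('wrist',c([(265,548),(444,545)]),z+2.5,s)])
s=telemetry.state()
p,R=plan(s['tool_pos'],s['tool_rot'],[445.8,148.2,350],21.8,8,-1)
E
```

```text
[451.89 148.85  48.  ] 23.20869379773805 14.748607183088339
[451.84 148.93  48.  ] 63.386739454597894 52.20247559231046 [np.float64(21.613096907137972), np.float64(21.514504450404335), np.float64(21.548044281083204), np.float64(21.89568800316522)]
pick org [446.79 146.81]
foot tool [array([225.51,   2.14,  -2.85]), array([225.48,   2.46,  13.97])]
[[0.5,32.2,-16.5,np.float64(-6.4),-1],[0.6,33.9,-12.8,np.float64(-6.4),-1],[0.5,35.1,-9.0,np.float64(-6.4),-1],[0.6,35.9,-5.0,np.float64(-6.4),-1],[0.5,36.2,-1.0,np.float64(-6.4),-1],[0.6,36.1,3.1,np.float64(-6.3),-1],[0.5,35.6,7.0,np.float64(-6.4),-1],[0.6,34.6,10.9,np.float64(-6.3),-1]]
end [445.8 148.2 350. ] yaw 21.8
```

Emit:
send_rows(
  moves=[
    [0.5, 32.2, -16.5, -6.4, -1],
    [0.6, 33.9, -12.8, -6.4, -1],
    [0.5, 35.1, -9.0, -6.4, -1],
    [0.6, 35.9, -5.0, -6.4, -1],
    [0.5, 36.2, -1.0, -6.4, -1],
    [0.6, 36.1, 3.1, -6.3, -1],
    [0.5, 35.6, 7.0, -6.4, -1],
    [0.6, 34.5, 11.2, -6.3, -1],
    [0, 0, 0, 0, -1],
    [0, 0, 0, 0, -1],
    [0, 0, 0, 0, -1],
  ],
)

```text
time_s: 20.65
tool_pos: [446.4, 147.2, 350.3]
tool_rot: [[-0.0, -0.369, 0.929], [-0.0, 0.929, 0.369], [-1.0, -0.0, -0.001]]
contact_force: [0.7, 0.3, -1.6]
gripper_width: 12.8
```

```bash
python3 - <<'E'
from h import *
s=telemetry.state(); print(s['tool_pos'],s['tool_rot'].round(3),s['contact_force'])
plan(s['tool_pos'],s['tool_rot'],[446.1,148.0,295],21.8,4,-1)
E
```

```text
[446.40114238 147.1916333  350.32663422] [[-0.    -0.369  0.929]
 [-0.     0.929  0.369]
 [-1.    -0.    -0.001]] [ 0.74688649  0.28396991 -1.58126881]
[[13.8,0.2,0.0,np.float64(-0.0),-1],[13.8,0.2,0.0,np.float64(-0.0),-1],[13.9,0.2,0.0,np.float64(-0.1),-1],[13.8,0.3,0.0,np.float64(-0.0),-1]]
end [446. 148. 295.] yaw 21.8
```

Descend to foot about 6 mm above the stand top (TCP ≈ 282), then look.

Emit:
send_rows(
  moves=[
    [18, 0.3, 0, 0, -1],
    [20, 0.3, 0, 0, -1],
    [18, 0.3, 0, 0, -1],
    [12, 0, 0, 0, -1],
    [0, 0, 0, 0, -1],
    [0, 0, 0, 0, -1],
  ],
)

```text
time_s: 21.4
tool_pos: [446.4, 148.7, 283.1]
tool_rot: [[0.001, -0.371, 0.929], [0.0, 0.929, 0.371], [-1.0, -0.0, 0.001]]
contact_force: [-0.2, 0.3, -0.4]
gripper_width: 12.6
```

```bash
python3 - <<'E'
from h import *
s=telemetry.state(); print(s['tool_pos'],s['contact_force'])
p,D=viewer.camera('wrist'); im=p[:,:,::-1]
cv2.imwrite('pics/w10c.png',cv2.resize(im[170:290,260:400],None,fx=5,fy=5,interpolation=cv2.INTER_CUBIC))
E
```

```text
[446.38990721 148.65620973 283.09143011] [-0.2484901   0.29147728 -0.39371327]
```

View pics/w10c.png

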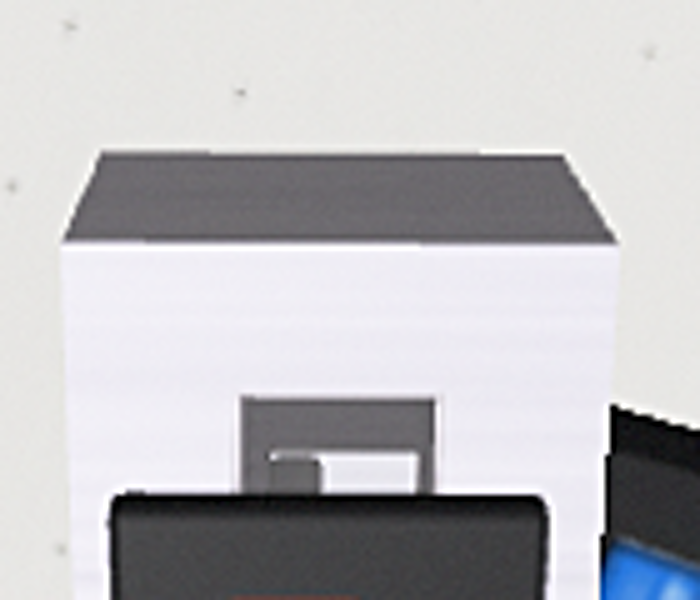

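```bash
python3 - <<'E'
from h import *
s=telemetry.state();R=s['tool_rot']
c=lambda a:[(260+x/5,170+y/5) for x,y in a]
f=lambda uv,z:[(R.T@(q-s['tool_pos'])).round(2) for q in onz('wrist',c(uv),z,s)]
print(f([(268,453),(417,453)],57.6),f([(242,398),(436,398)],48))
E
```

```text
[array([225.61,   3.22,  -3.64]), array([225.63,   3.22,  13.16])] [array([235.2 ,   6.29,  -6.8 ]), array([235.23,   6.3 ,  15.92])]
```

Gaps foot-to-well: 3.2 and 2.8 mm in x, about 3.1 mm on +y (ideal 3.5), so it is well centred. Inserting.

Emit:
send_rows(
  moves=[
    [5, 0, 0, 0, -1],
    [8, 0, 0, 0, -1],
    [10, 0, 0, 0, -1],
    [10, 0, 0, 0, -1],
    [6, 0, 0, 0, -1],
    [4, 0, 0, 0, -1],
    [2, 0, 0, 0, -1],
    [0, 0, 0, 0, -1],
    [0, 0, 0, 0, -1],
  ],
)

```text
time_s: 22.58
tool_pos: [446.1, 148.9, 237.8]
tool_rot: [[0.001, -0.371, 0.929], [0.0, 0.929, 0.371], [-1.0, -0.0, 0.001]]
contact_force: [-0.1, 0.2, -0.5]
gripper_width: 12.8
```

Emit:
send_rows(
  moves=[
    [0.7, 0, 0, 0, -1],
    [0.5, 0, 0, 0, -1],
    [0.5, 0, 0, 0, -1],
    [0.3, 0, 0, 0, -1],
    [0, 0, 0, 0, -1],
    [0, 0, 0, 0, -1],
  ],
)

```text
time_s: 23.32
tool_pos: [446.0, 148.9, 236.0]
tool_rot: [[0.0, -0.371, 0.929], [-0.0, 0.929, 0.371], [-1.0, -0.0, 0.0]]
contact_force: [-0.8, -0.3, 5.0]
gripper_width: 13.2
```

Collar is seated (5 N at the original TCP height of 236.0). Releasing.

Emit:
send_rows(
  moves=[
    [-0.3, 0, 0, 0, 1],
    [0, 0, 0, 0, 1],
    [0, 0, 0, 0, 1],
    [0, 0, 0, 0, 1],
    [0, 0, 0, 0, 1],
    [0, 0, 0, 0, 1],
    [-15, 0, 0, 0, 1],
    [-30, 0, 0, 0, 1],
    [-40, 0, 0, 0, 1],
    [-40, 0, 0, 0, 1],
    [0, 0, 0, 0, 1],
    [0, 0, 0, 0, 1],
  ],
)

```text
time_s: 24.82
tool_pos: [445.6, 148.8, 360.3]
tool_rot: [[-0.001, -0.371, 0.929], [-0.0, 0.929, 0.371], [-1.0, 0.0, -0.001]]
contact_force: [-0.7, -0.1, -0.9]
gripper_width: 85.6
```

```bash
python3 - <<'E'
from h import *
import pickle
s=telemetry.state(); print(s['time_s'],s['tool_pos'],s['contact_force'],s['gripper_width'])
p,D=viewer.camera('wrist'); cv2.imwrite('pics/w11.png',p[:,:,::-1]); pickle.dump((s,D),open('pics/w11.pkl','wb'))
p,D=viewer.camera('side'); cv2.imwrite('pics/s11.png',cv2.resize(p[170:390,240:400,::-1],None,fx=2.7,fy=2.7,interpolation=cv2.INTER_CUBIC))
E
python3 m1.py w11
```

```text
24.825 [445.62738427 148.83918451 360.2612542 ] [-0.68269724 -0.05689794 -0.93867863] 85.63214255017212
stand+collar top 4386 z 47.56458175482453 c [450.8 149.5] size [64.3 52.5] ang 21.192373275756836
handle top 417 z 107.90411155079983 c [445.1 149.1] size [13.5 13.1] ang 21.547922134399414
collar 701 z 51.92399187587171 c [447.8 150.3] size [39.5 28.8] ang 20.796049118041992
```

View pics/s11.png

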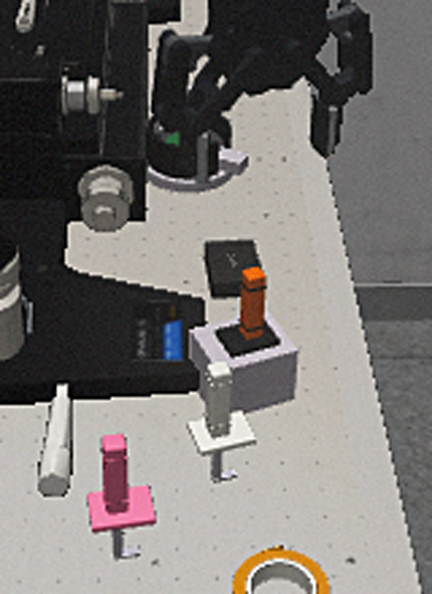

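View pics/w11.png

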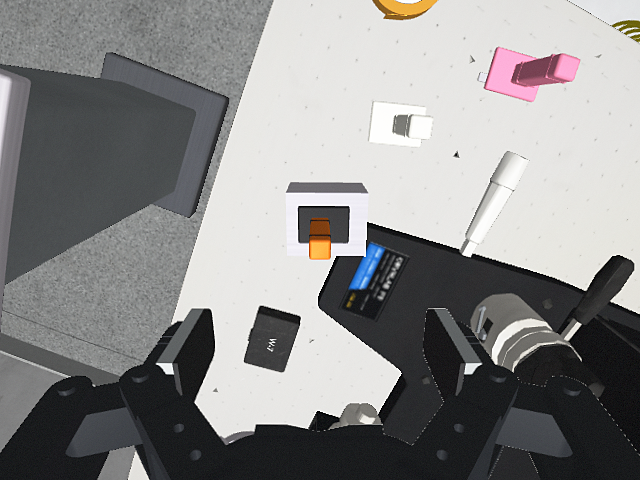

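Pick sits upright in the stand, with the same heights as at the start. The gripper hides the ring in the side view, so I raise and shift the arm to check it.

Emit:
send_rows(
  moves=[
    [-50, 0, 0, 0, 1],
    [-50, 0, 0, 0, 1],
    [0, 0, -40, 0, 1],
    [0, 0, 0, 0, 1],
    [0, 0, 0, 0, 1],
  ],
)

```text
time_s: 25.55
tool_pos: [409.0, 134.0, 459.9]
tool_rot: [[-0.001, -0.371, 0.929], [0.0, 0.929, 0.371], [-1.0, 0.001, -0.001]]
contact_force: [0.0, -0.7, -0.9]
gripper_width: 85.3
```

```bash
python3 - <<'E'
from h import *
np.set_printoptions(suppress=True,precision=1)
p,D=viewer.camera('side'); a=cv2.resize(p[180:380,270:400,::-1],None,fx=3,fy=3,interpolation=cv2.INTER_CUBIC)
p,D=viewer.camera('top'); b=cv2.resize(p[220:300,150:290,::-1],None,fx=2.5,fy=2.5); b2=cv2.resize(p[220:300,290:500,::-1],None,fx=1.9,fy=1.9)
H=np.zeros((600,800,3),np.uint8);H[:a.shape[0],:a.shape[1]]=a;H[:b.shape[0],400:400+b.shape[1]]=b;H[250:250+b2.shape[0],400:400+b2.shape[1]]=b2
cv2.imwrite('pics/f.png',H); s=telemetry.state(); print(s['time_s'],s['contact_force'])
E
```

```text
25.65 [-0.3 -0.  -0.1]
```

View pics/f.png

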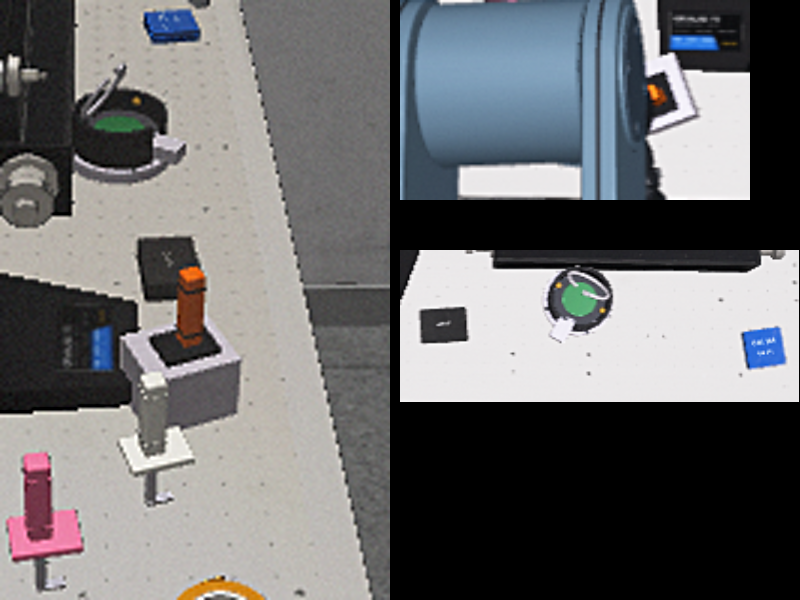

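Ring stands raised at (105,85) in the montage, pick is upright in its stand at (190,310), and the bystanders are in place. Handing in.

```bash
python3 -c "
from plant import env; print(env.finish_job())"
```

```text
the job is handed in; nothing more can be done
None
```

The ring is lifted out of its groove and stands by itself. The pick is back upright in its stand with the gripper open and clear. I handed the job in at about 25.7 s of the 51 s; it returned no verdict.

- **Feeling the ledge:** Contact came at a ledge height of about 28 mm, with up to 8.4 N in the readings. I then slid the foot under the lug with 0.7 mm clearance and met no resistance.
- **Lifting the ring:** The highest reading was about 11 N, before it snapped past the balls at roughly 0.14 rad. I followed the arc to about 63°, worked out from the height raised; the ring pressed on the pick with about 3 N there. I only read the force at the end of each short move, so brief peaks in between were not seen.
- **Last checks:**
  - The side and top pictures show the ring still standing up.
  - The handle top is at 107.9 mm, the same as at the start.
  - The collar is flat on the stand, and the handle is within about 1 mm of where it began.
  - The blue box and the black box look untouched. The tape roll is only partly in the last pictures, but the arm never went near it.
- **Disagreement:** The camera put the foot about 1 to 2 mm off in sideways position compared with the calculated pose. I went by the camera both under the ring and over the stand's well. No check failed.

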